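Index the red-capped sample to the reading position

ROBOT

A 6-joint arm with a two-finger parallel gripper is mounted at the origin on the work surface. World frame = base frame: x ahead of the robot, y to its left, z up, the work surface at z = 0. Lengths are in mm, angles in degrees, forces in N, time in s.
With the tool pointing down it reaches from about 300 to 850 mm from the base axis. Payload 4.2 kg.
Tool frame: the origin (TCP) lies midway between the tips of the shut fingers; the grasp point (between the pads) lies 19 mm behind it (env.grip_depth is the distance from the TCP to the grasp point, in mm); z points along the fingers, y is the line along which they close (so a half turn about z gives the same grasp; the last joint's range is limited). The gripper opens to 91 mm and grips with 3 to 60 N. Pads are 32 mm wide; open, the fingers measure 118 mm over their backs; the gripper's body (76 mm by 178 mm) begins 60 mm behind the grasp point.
Start: joints at [70.932, 18.312, 89.639, -0, 72.044, -1.146], TCP at [176.944, 547.114, 213.976] pointing down, gripper open.
Joint ranges: [-177.97, 177.97], [-48.28, 115.42], [12.27, 149.76], [-77.06, 257.06], [2.81, 150.46], [-146.56, 146.56]. Speed limits (degrees/s): [147.25, 147.25, 180, 180, 180, 180].

INTERFACE

Orientations are given as [roll, pitch, yaw] about the fixed x, y, z axes, in that order (R = Rz(yaw) Ry(pitch) Rx(roll)).
In Python, from workcell import env, eyes gives the robot as it stands.
- The arm moves only by the tool send_rows, never from a script. Its argument "motion" is a list of rows, each a list of 7 numbers: the shift along the world's x, y, z normalised to -1 to 1, where 1 is 0.5 m, then the turn, a rotation vector about the world's x, y, z normalised to -1 to 1, where 1 is 60 degrees, then the opening, from -1 (shut) to 1 (fully open). A call has 1 to 20 rows; each row is the pose to reach, as a shift and turn from the pose commanded when the call began; what a row does not reach only later rows make up. A row lasts 1/8 s, in which the tool goes at most 62.5 mm and 10.7 degrees, less where a joint would pass 70% of its speed; a pose out of reach is approached as far as the arm can. A call with a number of a shift or a turn outside -1 to 1 is refused whole. A call with a gripper value outside its range is refused whole. The fingers move at their own pace and stop on an object; "squeeze" is the grip in N (left out, the last holds). Time passes only in rows, so rows that repeat a pose let the fingers close. It gives the time, the measured TCP pose, the force, the opening and the grip force at its end, in the units of the state.
- env.state(): the state, without advancing time (a new reading comes with each control period).
- eyes.grab_frame(name): name is "side" or "top" or "wrist"; returns a dict with "pixels" (400x640x3 uint8, red, green, blue), "depth" (400x640 float32, mm along the optical axis (not along the pixel's ray), 0 where there is no reading), "fx", "fy", "cx", "cy" (pixels), "distortion" ([k1, k2, p1, p2, k3] as OpenCV has them; the pictures are not rectified), "R" (3x3) and "t" (3): a world point X has camera coordinates R X + t; the wrist camera has in their place "T_tool_cam" (4x4, takes a point from camera to tool coordinates, whose origin is the TCP and whose axes are the flange's). Camera axes: x right, y down, z forward; pixel columns grow to the right and rows downward; lengths in mm; the calibration is good to about 2 mm. A picture is of the moment at which its call begins: read the wrist's pose just before it.
- env.job_done(): hands the job in; it is judged then, once.
The state is a dict: "time_s": time; "qpos": joint angles; "qvel": joint speeds; "effort": joint torques, N m; "ee_pos": TCP position; "ee_rot": TCP orientation; "force": force on the tool from outside, world axes, zero at the start; "torque": the same for the moment, N m; "gripper_width": finger opening in mm; "gripper_force": force on a finger pad.
Only numpy, scipy, OpenCV 4.12 (cv2) and the standard library are available. Lean on these libraries where they do the work, as an engineer would, in place of code of your own. Each camera call takes 0.05 s, during which the arm holds its last target. There are 200 camera calls.

TASK

On the sample loader, push the lane that carries the red-capped tube away from the robot by its black tab until its stop pin has popped up behind it, then let it spring back so that it rests latched on the pin at the middle (reading) position. After that press the green read button on the console all the way down and let go. Leave the other lane at home, do not touch or lift the tubes, and do not disturb the things around.

Things in the scene. Friction and masses are not known exactly. Their poses are not given: they have to be found in the camera images.
- loader: sample loader fixed to the table: grey deck 290 mm (x) by 230 mm (y), 18 mm high, with two parallel sprung lanes 60 mm either side of its middle line and a white reader head 128 mm high across its far end (x +120 to +150 mm). Origin on the table, near the deck's centre (the deck spans x -140 to +150 mm); x is the direction in which lanes are pushed, y to the left, z up. Its place and yaw vary.
- lane_left (a joint): travel of the lane on the left (loader's +y side), m: 0 = home (start); grows along the loader's +x; 0.05 = resting back against its stop pin (middle); 0.08 = end stop. Let go beyond 0.058 (0.065 to be sure) it springs back to 0.05 and is caught; let go earlier it returns to 0. Pushing takes 3 N at 0 to 6.5 N at 0.08, about 5 N more at 0.02 to 0.058 (the pin), plus drag of 20 N per m/s.
- lane_right (a joint): travel of the lane on the right (loader's -y side), m: 0 = home (start); grows along the loader's +x; 0.05 = resting back against its stop pin (middle); 0.08 = end stop. Let go beyond 0.058 (0.065 to be sure) it springs back to 0.05 and is caught; let go earlier it returns to 0. Pushing takes 3 N at 0 to 6.5 N at 0.08, about 5 N more at 0.02 to 0.058 (the pin), plus drag of 20 N per m/s.
- lane_left_tab (a point): middle of the top edge of the left lane's black push tab, on the face towards the robot. The tab is upright, 44 mm wide (loader y), 8 mm thick, from 19 to 77 mm above the table; the deck, 18 mm high, reaches 10 mm out in front of it. Push on this face, 45 to 65 mm above the table. The tube stands 110 mm beyond. Axes as the loader's; moves with the lane.
- lane_right_tab (a point): middle of the top edge of the right lane's black push tab, on the face towards the robot. The tab is upright, 44 mm wide (loader y), 8 mm thick, from 19 to 77 mm above the table; the deck, 18 mm high, reaches 10 mm out in front of it. Push on this face, 45 to 65 mm above the table. The tube stands 110 mm beyond. Axes as the loader's; moves with the lane.
- lane_left_seat (a point): centre of the floor of the left lane's tube pocket, 30 mm above the table; the pocket is white, 18 mm square inside, 36 mm deep. A tube belongs to the lane whose seat it stands on. Moves with the lane.
- lane_right_seat (a point): centre of the floor of the right lane's tube pocket, 30 mm above the table; the pocket is white, 18 mm square inside, 36 mm deep. A tube belongs to the lane whose seat it stands on. Moves with the lane.
- pin_left_top (a point): top of the left lane's red stop pin, 8 mm thick, outboard of the lane; 40 mm above the table when up. A brass wedge on the lane presses it down as the lane passes (lane joint 0.02 to 0.058); then it pops up behind the wedge and stops the lane's return.
- pin_right_top (a point): top of the right lane's red stop pin, 8 mm thick, outboard of the lane; 40 mm above the table when up. A brass wedge on the lane presses it down as the lane passes (lane joint 0.02 to 0.058); then it pops up behind the wedge and stops the lane's return.
- tube_red: sample tube with a red cap, 16 mm diameter (cap 19 mm), 100 mm long, 22 g, standing loose in the pocket of one of the two lanes (which one varies); origin at the centre of its underside, z up along the tube. Its top is 130 mm above the table.
- tube_blue: sample tube with a blue cap, 16 mm diameter (cap 19 mm), 100 mm long, 22 g, standing loose in the pocket of one of the two lanes (which one varies); origin at the centre of its underside, z up along the tube. Its top is 130 mm above the table.
- read_button_top (a point): centre of the top face of the round green button (30 mm diameter) on the white console, a box 100 by 90 mm and 40 mm high which stands to the left or the right of the loader; it is pressed straight down (-z).
- read_button (a joint): travel of the green button, m: 0 = up, 0.006 = fully down; it springs back; fully down takes 5 N.
- wipes: blue box of wipes, 100 x 90 x 65 mm, loose, on the other side of the loader from the console; origin at the centre of its underside. Bystander.
- jar: specimen jar with orange lid, 56 mm diameter, 65 mm high, loose; origin at the centre of its underside. Bystander.
- tape: white roll of label tape lying flat, 80 mm outside diameter, 18 mm high, loose; origin at the centre of its underside. Bystander.
- marker: black marker pen lying on the table, 12 mm thick, about 120 mm long, loose. Bystander.
- scanner: white and grey hand scanner lying on the table, about 215 mm long, 60 mm wide, 35 mm high, loose. Bystander.
Mind the look-alikes: they are no part of the job. Leave any yellow look-alike of the part that bears read_button_top alone.

How it is judged:
By the outcome, as a careful person would: the job done as asked, in the order asked, and still so for the second after the job is handed in, with the robot touching nothing.
It also fails if it takes over 51 s, if anything falls off the work surface, if the arm or the gripper's body presses on something with over 40 N, if the wrist force passes 120 N, or if a joint passes its speed limit or range.

## Working session

There is one attempt and no reset: what is moved stays moved. The work goes in short steps, Python scripts to look and compute and a tool call to move; the robot and the scene stay as the last step left them, time stands still between calls to the robot, and variables do not carry over. Pictures are saved under pics/ and viewed, at most 10 in all, crops included, and the job is handed in when it is done.

Besides the shell and the picture viewer there is one more tool, called after "Request:" as name([rows], argument=value, ...), one row to a line, values as JSON. send_rows: Moves the arm, as the interface text tells. Its arguments: {"type":"object","properties":{"motion":{"type":"array"},"squeeze":{"type":"number"}},"required":["motion"]}

```bash
mkdir -p pics
cat > h.py <<'E'
import numpy as np, cv2, pickle
def K(f): return np.array([[f['fx'],0,f['cx']],[0,f['fy'],f['cy']],[0,0,1]])
def ray(f,u,v):
    p=cv2.undistortPoints(np.array([[[u,v]]],float),K(f),np.array(f['distortion'])).ravel()
    R=np.array(f['R']);t=np.array(f['t']);return -R.T@t, R.T@np.array([p[0],p[1],1])
def onz(f,u,v,z):
    c,d=ray(f,u,v);return c+d*(z-c[2])/d[2]
def cloud(f):
    d=f['depth'];v,u=np.mgrid[:400,:640]
    p=cv2.undistortPoints(np.stack([u,v],-1).reshape(-1,1,2).astype(float),K(f),np.array(f['distortion'])).reshape(400,640,2)
    P=np.dstack([p,np.ones((400,640))])*d[...,None]
    return (P-np.array(f['t']))@np.array(f['R'])
def load(n): return pickle.load(open(n+'.pkl','rb'))
E
python3 - <<'E'
from workcell import env,eyes
import cv2,pickle
print(env.state())
for n in ['top','side']:
    f=eyes.grab_frame(n);pickle.dump(f,open(n+'.pkl','wb'));cv2.imwrite(f'pics/{n}0.png',f['pixels'][...,::-1])
E
```

```text
{'time_s': 0.0, 'qpos': array([ 7.09330382e+01,  1.83513476e+01,  8.97060195e+01, -1.51612773e-03,
        7.20445469e+01, -1.14462249e+00]), 'qvel': array([ 0.00937627,  0.0545441 ,  0.08076585, -0.00129145,  0.08895258,
       -0.06696611]), 'effort': array([-6.34716998e-04, -4.12454402e+01, -2.31969434e+01,  7.24539463e-02,
        4.54474753e-02, -1.48520762e-04]), 'ee_pos': array([176.77243185, 546.61944366, 213.12585179]), 'ee_rot': array([-1.79898078e+02, -5.94677720e-04,  1.62078129e+02]), 'force': array([-1.41650653,  0.01316393, -0.44865632]), 'torque': array([ 0.01669213,  0.00345949, -0.03043866]), 'gripper_force': 0.0, 'gripper_width': 91.23142819944019}
```

View pics/top0.png

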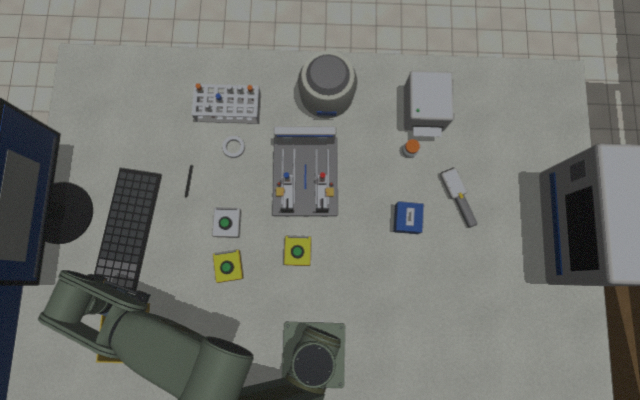

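View pics/side0.png

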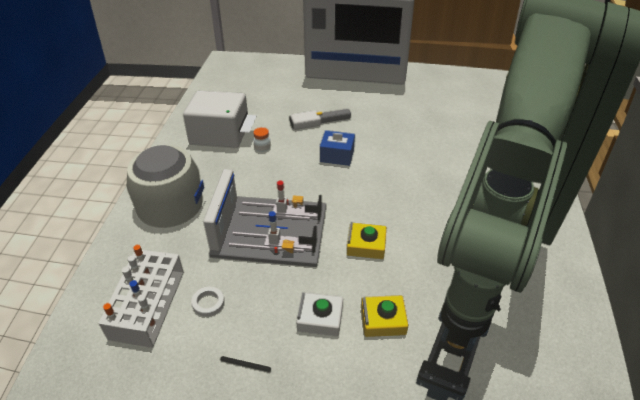

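The top view shows the loader at (305,172), with the red cap on the right lane at (322,177) and the blue one on the left at (287,176).

- **Red tube candidates:** the capped tube on the loader at (322,177). The orange caps in the rack at (199,87) and (250,88), and the jar lid at (411,148), are not it.
- **Button candidates:** the white console at (225,223). The yellow ones at (228,266) and (297,251) are decoys.

My choice is the right lane and the white console, which I'll check in one close crop.

Run:
```python
from h import *
f=load('top');s=load('side')
a=cv2.resize(f['pixels'][110:280,200:350],None,fx=3.5,fy=3.5,interpolation=cv2.INTER_CUBIC)
b=cv2.resize(s['pixels'][165:345,200:420],None,fx=0.99*3.3/3.3*1.2,fy=1.2)
cv2.imwrite('pics/crop1.png',a[...,::-1])
hsv=cv2.cvtColor(f['pixels'],cv2.COLOR_RGB2HSV);P=cloud(f)
def comps(m,lab,z):
    n,l,st,c=cv2.connectedComponentsWithStats(m.astype(np.uint8))
    for i in range(1,n):
        if st[i,4]>=8: 
            k=l==i; print(lab,c[i].round(1),st[i,4],'onz',onz(f,*c[i],z).round(1),'depthmed',np.median(P[k],0).round(1))
H,S,V=[hsv[...,i].astype(int) for i in range(3)]
comps((H>45)&(H<80)&(S>120)&(V>40),'green',48)
roi=np.zeros((400,640),bool);roi[120:220,265:345]=1
comps(roi&((H<6)|(H>172))&(S>140),'red',130)
comps(roi&(H>105)&(H<125)&(S>140),'blue',130)
comps(roi&(V<40),'black',77)
# deck by depth height 10..25
m=(P[...,2]>10)&(P[...,2]<27)&roi&(f['depth']>0)
pts=P[m]; r=cv2.minAreaRect(pts[:,:2].astype(np.float32)); print('deck',r)
m=(P[...,2]>110)&(P[...,2]<145)&roi;pts=P[m]; r=cv2.minAreaRect(pts[:,:2].astype(np.float32)); print('head',r)
```

```text
green [224.3 222.1] 48 onz [428.1 320.7  48. ] depthmed [426.4 317.8  61.3]
green [297.1 250.8] 48 onz [338.3  69.4  48. ] depthmed [336.8  69.   60.7]
green [226.  266.8] 49 onz [278.1 304.5  48. ] depthmed [277.  302.1  61.5]
red [322.3 174.8] 16 onz [584.4  -7.6 130. ] depthmed [584.3  -6.7 128.1]
blue [285.8 174.5] 13 onz [581.4 112.6 130. ] depthmed [580.2 112.3 129.8]
black [286.8 210.4] 16 onz [470.3 107.9  77. ] depthmed [473.4 109.9  62.1]
black [321.5 210.8] 12 onz [472.6  -8.8  77. ] depthmed [477.1  -8.9  47.4]
deck ((630.8814697265625, 65.6077651977539), (333.06109619140625, 260.57623291015625), 1.9952385425567627)
head ((665.5974731445312, 54.575218200683594), (180.15814208984375, 206.55282592773438), 1.7278649806976318)
```

View pics/crop1.png

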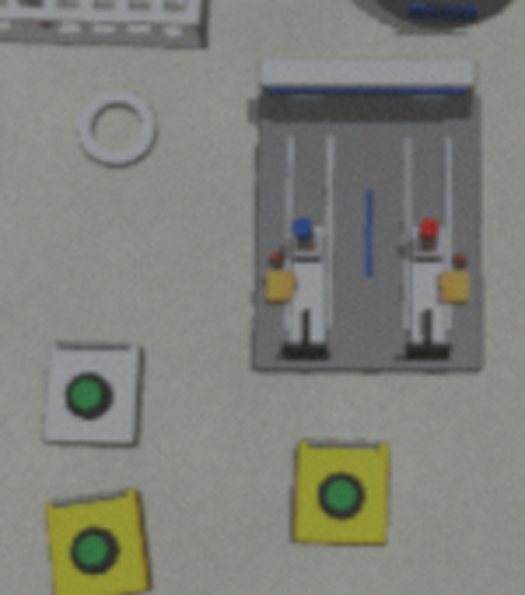

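The crop confirms it: the red cap is on the right lane (crop 428,228), its tab is at (428,352), and the white console is at left (90,395). I'll move to hover in front of the right tab with the fingers shut.

Request:
send_rows([
  [0.04, -0.08, 0, 0, 0, 0.03, -1],
  [0.08, -0.17, 0, 0, 0, 0.06, -1],
  [0.12, -0.26, 0, 0, 0, 0.09, -1],
  [0.16, -0.35, 0, 0, 0, 0.12, -1],
  [0.2, -0.44, 0, 0, 0, 0.15, -1],
  [0.24, -0.53, 0, 0, 0, 0.18, -1],
  [0.28, -0.62, 0, 0, 0, 0.21, -1],
  [0.32, -0.71, 0, 0, 0, 0.24, -1],
  [0.36, -0.8, 0, 0, 0, 0.27, -1],
  [0.4, -0.89, 0, 0, 0, 0.3, -1],
  [0.44, -0.96, 0, 0, 0, 0.323, -1],
  [0.45, -1, 0, 0, 0, 0.323, -1],
  [0.45, -1, 0, 0, 0, 0.323, -1],
])

```text
time_s: 1.72
ee_pos: [401.9, 46.2, 213.6]
ee_rot: [180.0, -0.1, -178.7]
force: [-0.5, 0.8, -0.2]
gripper_width: 0.6
gripper_force: 0.0
```

Request:
send_rows([
  [0.02, -0.06, 0, 0, 0, 0, -1],
  [0.03, -0.11, 0, 0, 0, 0, -1],
  [0.03, -0.112, 0, 0, 0, 0, -1],
  [0.03, -0.112, 0, 0, 0, 0, -1],
])

```text
time_s: 2.22
ee_pos: [416.5, -7.9, 213.8]
ee_rot: [179.9, -0.0, -178.5]
force: [0.3, -0.0, 0.6]
gripper_width: 0.8
gripper_force: 0.0
```

Run:
```python
from workcell import env,eyes
import cv2,pickle
s=env.state();print(s['time_s'],s['ee_pos'],s['ee_rot'],s['force'],s['gripper_width'],s['qpos'])
f=eyes.grab_frame('wrist')
from scipy.spatial.transform import Rotation as Ro
import numpy as np
T=np.eye(4);T[:3,:3]=Ro.from_euler('xyz',s['ee_rot'],degrees=True).as_matrix();T[:3,3]=s['ee_pos']
C=np.linalg.inv(T@np.array(f['T_tool_cam']));f['R']=C[:3,:3];f['t']=C[:3,3]
print(f['T_tool_cam'])
pickle.dump(f,open('w1.pkl','wb'));cv2.imwrite('pics/w1.png',f['pixels'][...,::-1])
```

```text
2.225 [416.52475725  -7.88059471 213.8429046 ] [ 1.79948966e+02 -3.07216830e-02 -1.78516554e+02] [ 0.3177275  -0.03851015  0.59661291] 0.7911407598431995 [-2.70493642e+00  3.89777309e+00  1.08353186e+02  5.25557265e-02
  6.77834160e+01 -9.42082547e+01]
[[ 1.38702615e-04 -9.67702374e-01 -2.52095411e-01  7.11502195e+01]
 [ 9.99999949e-01  6.17757556e-05  3.13064257e-04 -1.65563576e-01]
 [-2.87379640e-04 -2.52095442e-01  9.67702333e-01 -1.70854037e+02]
 [ 0.00000000e+00  0.00000000e+00  0.00000000e+00  1.00000000e+00]]
```

View pics/w1.png

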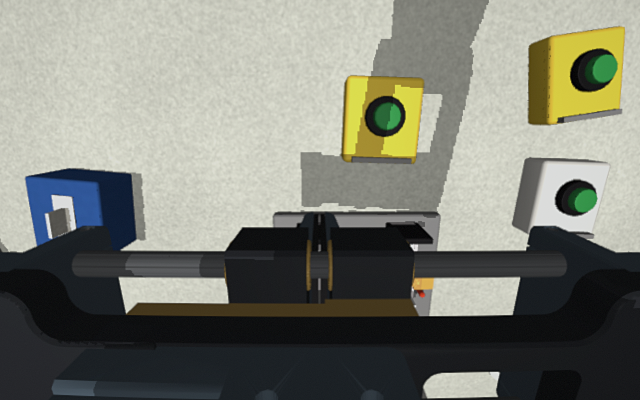

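The wrist view shows both yellow decoys, the white console's button at (577,198) and the left lane's tab at (410,232). The fingers hide the right tab. I'll measure the button and left tab from here, then place the right tab 120 mm to the right of the left one.

Run:
```python
from h import *
f=load('w1');P=cloud(f)
hsv=cv2.cvtColor(f['pixels'],cv2.COLOR_RGB2HSV);H,S,V=[hsv[...,i].astype(int) for i in range(3)]
m=((H>45)&(H<80)&(S>100)&(V>40)).astype(np.uint8)
n,l,st,c=cv2.connectedComponentsWithStats(m)
for i in range(1,n):
    if st[i,4]>50:
        k=(l==i); z=P[k][:,2]; k2=k&(P[...,2]>np.percentile(z,70)-3)
        q=P[k2]; print(c[i],st[i],'top',np.percentile(z,[50,90]).round(1),q.mean(0).round(1),(q.min(0)+q.max(0))/2)
m=np.zeros((400,640),bool);m[215:250,375:440]=1
k=m&(P[...,2]>70)&(P[...,2]<84);q=P[k];print('tabL',len(q),q.min(0),q.max(0),cv2.minAreaRect(q[:,:2].astype(np.float32)))
k=m&(P[...,2]>12)&(P[...,2]<24);q=P[k];print('deck front',q.min(0))
v,u=np.where(f['depth']>0)
r=(P[...,2]>13)&(P[...,2]<23)&(np.mgrid[:400,:640][0]<230)
for u in range(276,440,12):
    w=np.where(r[:,u])[0]
    if len(w): print(u,P[w[0],u].round(1),end=' ')
```

```text
[600.74768824  68.59577279] [585  54  32  30 757] top [61.6 62.9] [277.1 294.7  64.1] [303.69996817 150.64751549 222.01736975]
[386.7614534  115.87203791] [373 102  28  29 633] top [61.8 62.9] [335.4  63.9  63.6] [335.5344376   34.58840846 222.05483225]
[581.96283186 199.51858407] [568 188  29  25 565] top [61.6 62.9] [424.4 312.1  61.9] [424.9816982 312.9117191  61.6874577]
tabL 209 [470.26485117  92.80890388  70.06761439] [477.74816802 126.34540665  78.52838034] ((474.0050354003906, 109.57294464111328), (7.139278411865234, 33.41774368286133), 1.0671274662017822)
deck front [461.02348032  69.06993458  15.45077896]
276 [466.  -64.9  15.1] 288 [465.6 -48.5  15.2] 300 [465.3 -32.3  14.8] 324 [4.639e+02 3.000e-01 1.640e+01] 336 [463.   16.7  13.5] 348 [463.6  33.   14.9] 360 [463.2  49.3  14.9] 372 [461.9  65.9  13.2] 384 [461.8  81.6  16.5] 396 [461.   98.7  13.4] 408 [460.5 115.2  13.5] 420 [461.2 131.4  14.7] 432 [460.5 147.6  15.5]
```

Request:
send_rows([
  [0, 0, -0.05, 0, 0, 0, -1],
  [0, 0, -0.11, 0, 0, 0, -1],
  [0, 0, -0.17, 0, 0, 0, -1],
  [0, 0, -0.23, 0, 0, 0, -1],
  [0, 0, -0.28, 0, 0, 0, -1],
  [0, 0, -0.31, 0, 0, 0, -1],
  [0, 0, -0.322, 0, 0, 0, -1],
  [0.02, 0, -0.322, 0, 0, 0, -1],
  [0.04, 0.001, -0.322, 0, 0, 0, -1],
  [0.06, 0.001, -0.322, 0, 0, 0, -1],
  [0.06, 0.001, -0.322, 0, 0, 0, -1],
])

```text
time_s: 3.65
ee_pos: [448.4, -8.4, 53.3]
ee_rot: [180.0, 0.1, -178.5]
force: [0.3, 0.1, 0.2]
gripper_width: 0.3
gripper_force: 0.0
```

Request:
send_rows([
  [0.015, 0, 0, 0, 0, 0, -1],
  [0.03, 0.001, 0, 0, 0, 0, -1],
  [0.045, 0.001, 0, 0, 0, 0, -1],
  [0.06, 0.002, 0, 0, 0, 0, -1],
  [0.06, 0.002, 0, 0, 0, 0, -1],
])

```text
time_s: 4.28
ee_pos: [477.0, -7.6, 52.7]
ee_rot: [-180.0, -0.1, -178.5]
force: [-4.4, -1.7, 1.9]
gripper_width: 0.2
gripper_force: 1.9
```

Request:
send_rows([
  [0.013, 0, 0, 0, 0, 0, -1],
  [0.026, 0.001, 0, 0, 0, 0, -1],
  [0.039, 0.001, 0, 0, 0, 0, -1],
  [0.052, 0.001, 0, 0, 0, 0, -1],
  [0.065, 0.002, 0, 0, 0, 0, -1],
  [0.078, 0.002, 0, 0, 0, 0, -1],
  [0.091, 0.002, 0, 0, 0, 0, -1],
  [0.104, 0.003, 0, 0, 0, 0, -1],
  [0.104, 0.003, 0, 0, 0, 0, -1],
  [0.104, 0.003, 0, 0, 0, 0, -1],
])

```text
time_s: 5.52
ee_pos: [527.1, -6.0, 52.4]
ee_rot: [180.0, -0.2, -178.5]
force: [-7.0, -1.3, 1.2]
gripper_width: 0.7
gripper_force: 3.0
```

```bash
cat > look.py <<'E'
from workcell import env,eyes
from h import *
import sys
s=env.state();print(s['time_s'],s['ee_pos'],s['force'])
for n,roi in [('side',(180,270,200,340)),('top',(120,220,265,345))]:
    g=eyes.grab_frame(n);pickle.dump(g,open(n+sys.argv[1]+'.pkl','wb'))
    for tag,f in (('old',load(n)),('new',g)):
        hsv=cv2.cvtColor(f['pixels'],cv2.COLOR_RGB2HSV);H,S,V=[hsv[...,i].astype(int) for i in range(3)]
        r=np.zeros((400,640),bool);r[roi[0]:roi[1],roi[2]:roi[3]]=1
        for lab,m in (('red',((H<6)|(H>172))&(S>140)),('blue',(H>105)&(H<125)&(S>140)),('brass',(H>12)&(H<24)&(S>140))):
            k,l,st,c=cv2.connectedComponentsWithStats((m&r).astype(np.uint8))
            for i in range(1,k):
                if st[i,4]>=8: print(n,tag,lab,c[i].round(1),st[i,4],onz(f,*c[i],130 if lab!='brass' else 45).round(1))
    if n=='side': cv2.imwrite(f'pics/s{sys.argv[1]}.png',cv2.resize(g['pixels'][150:350,180:420],None,fx=3,fy=3,interpolation=cv2.INTER_CUBIC)[...,::-1])
E
python3 look.py 1
```

```text
5.525 [527.06926308  -6.00305716  52.37692709] [-7.03455043 -1.25706611  1.21006775]
side old red [279.7 184.2] 35 [5.835e+02 1.000e-01 1.300e+02]
side old red [275.5 249.3] 11 [548.2 228.8 130. ]
side old blue [223.2 200.8] 52 [716.3  83.7 130. ]
side old blue [271.5 214. ] 26 [581.7 114.4 130. ]
side old blue [261.6 225.6] 16 [597.4 157.6 130. ]
side old blue [283.2 227.2] 8 [543.7 155.7 130. ]
side old brass [297.2 199.1] 71 [545.8 -38.4  45. ]
side old brass [287.6 245.1] 101 [540.6 136.7  45. ]
side new red [254.9 182.7] 35 [650.8   3.3 130. ]
side new red [275.5 249.5] 12 [547.9 229.4 130. ]
side new blue [223.2 200.8] 53 [716.2  83.8 130. ]
side new blue [271.5 214. ] 26 [581.7 114.4 130. ]
side new blue [261.6 225.6] 16 [597.4 157.6 130. ]
side new brass [272.5 197.5] 70 [616.4 -35.7  45. ]
side new brass [287.7 245.4] 104 [540.2 137.8  45. ]
top old red [322.3 174.8] 16 [584.4  -7.6 130. ]
top old blue [285.8 174.5] 13 [581.4 112.6 130. ]
top old brass [279.1 191.5] 13 [541.1 139.7  45. ]
top old brass [328.9 192.1] 14 [544.4 -32.7  45. ]
top new red [322.5 154.6] 17 [653.4  -6.3 130. ]
top new blue [285.9 174.7] 14 [580.8 112.5 130. ]
top new brass [279.1 191.5] 24 [541.1 139.5  45. ]
```

View pics/s1.png

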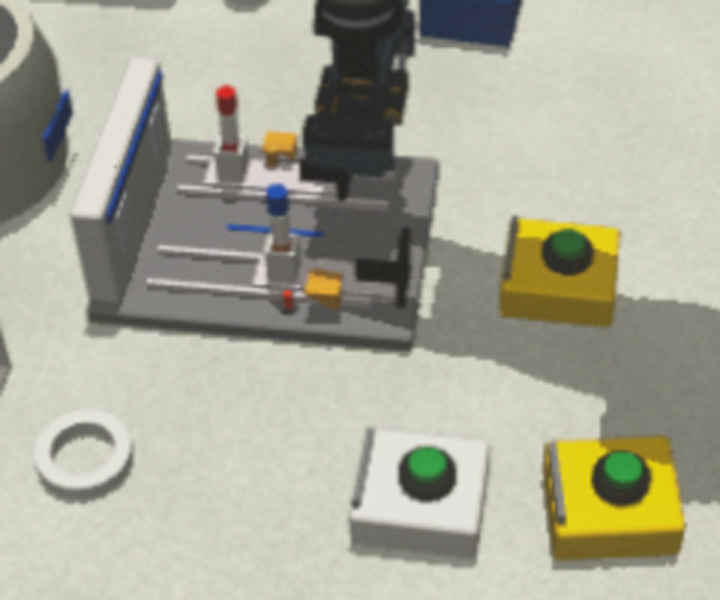

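The right lane now sits about 69 mm out: the red cap moved from 584 to 653, while blue stayed put. The force has dropped back below the pin region, so I'll back off and lift.

Request:
send_rows([
  [-0.015, 0, 0, 0, 0, 0, -1],
  [-0.03, -0.001, 0, 0, 0, 0, -1],
  [-0.045, -0.001, 0, 0, 0, 0, -1],
  [-0.06, -0.002, 0, 0, 0, 0, -1],
  [-0.09, -0.002, 0, 0, 0, 0, -1],
  [-0.13, -0.003, 0, 0, 0, 0, -1],
  [-0.17, -0.003, 0, 0, 0, 0, -1],
  [-0.18, -0.003, 0, 0, 0, 0, -1],
  [-0.18, -0.003, 0.1, 0, 0, 0, -1],
  [-0.18, -0.003, 0.2, 0, 0, 0, -1],
  [-0.18, -0.003, 0.28, 0, 0, 0, -1],
  [-0.18, -0.003, 0.28, 0, 0, 0, -1],
])

```text
time_s: 7.12
ee_pos: [442.0, -7.4, 196.5]
ee_rot: [-180.0, 0.6, -178.5]
force: [-0.0, -0.2, -1.8]
gripper_width: 0.7
gripper_force: 0.0
```

```bash
python3 look.py 2 | grep -v old
```

```text
7.125 [441.95246439  -7.41647504 196.47837143] [-1.44251551e-03 -1.93796536e-01 -1.78997347e+00]
side new red [261.6 183.5] 41 [632.1   4.  130. ]
side new red [275.5 249.5] 12 [547.9 229.4 130. ]
side new blue [223.3 200.6] 50 [716.3  83.  130. ]
side new blue [271.5 214. ] 26 [581.7 114.4 130. ]
side new blue [261.6 225.6] 16 [597.4 157.6 130. ]
side new blue [283.3 227.3] 9 [543.4 155.9 130. ]
side new brass [279.8 198. ] 67 [595.4 -36.6  45. ]
side new brass [287.6 245.2] 102 [540.4 137.   45. ]
top new red [322.  160.5] 18 [633.2  -5.1 130. ]
top new blue [285.8 174.5] 13 [581.4 112.6 130. ]
top new brass [329.6 176. ] 10 [601.6 -33.8  45. ]
top new brass [279.3 191.8] 24 [539.8 138.7  45. ]
```

View pics/s2.png

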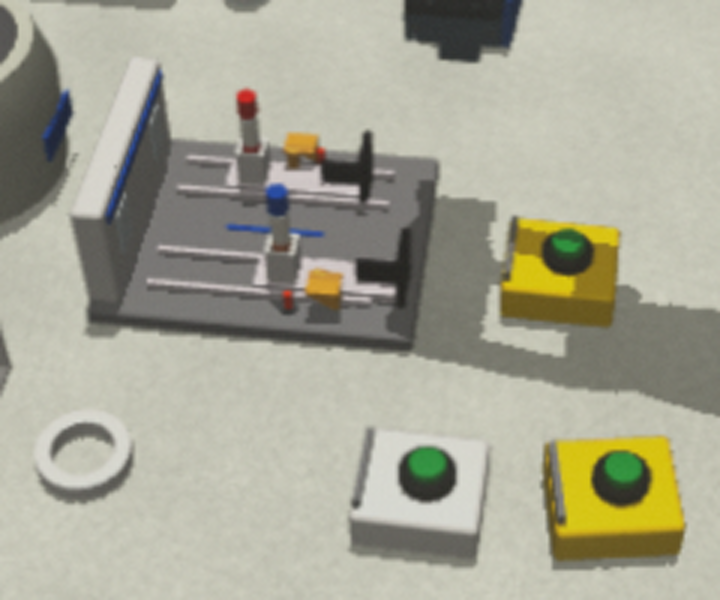

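The lane is latched: the red cap is at 632 (49 mm out), with the red pin up behind the brass wedge. Next is the button, using one more side-view ray and then a closer look.

Run:
```python
from h import *
for n,b in (('side2',(295,325,290,360)),('top2',(205,240,205,245))):
    f=load(n);P=cloud(f);hsv=cv2.cvtColor(f['pixels'],cv2.COLOR_RGB2HSV);H,S,V=[hsv[...,i].astype(int) for i in range(3)]
    r=np.zeros((400,640),bool);r[b[0]:b[1],b[2]:b[3]]=1
    m=r&(H>45)&(H<80)&(S>120)&(V>60)
    v,u=np.where(m);c=(u.mean(),v.mean());print(n,len(u),c,onz(f,*c,61).round(1),np.median(P[m],0).round(1),np.percentile(P[m][:,2],90))
```

```text
side2 99 (np.float64(321.83838383838383), np.float64(304.1313131313131)) [426.2 319.2  61. ] [426.2 319.2  61. ] 63.79265195224136
top2 45 (np.float64(224.2888888888889), np.float64(222.13333333333333)) [426.4 318.1  61. ] [425.8 318.   61.9] 67.92877487420702
```

Request:
send_rows([
  [-0.01, 0.1, 0.02, 0, 0, 0, -1],
  [-0.03, 0.2, 0.02, 0, 0, 0, -1],
  [-0.03, 0.3, 0.02, 0, 0, 0, -1],
  [-0.03, 0.4, 0.02, 0, 0, 0, -1],
  [-0.03, 0.5, 0.02, 0, 0, 0, -1],
  [-0.03, 0.6, 0.02, 0, 0, 0, -1],
  [-0.03, 0.648, 0.02, 0, 0, 0, -1],
  [-0.03, 0.648, 0.02, 0, 0, 0, -1],
  [-0.03, 0.648, 0.02, 0, 0, 0, -1],
])

```text
time_s: 8.35
ee_pos: [423.4, 315.7, 201.8]
ee_rot: [-179.9, -0.1, -178.5]
force: [-0.6, -0.0, 0.4]
gripper_width: 0.6
gripper_force: 0.0
```

Request:
send_rows([
  [0.005, 0.004, -0.08, 0, 0, 0, -1],
  [0.005, 0.004, -0.16, 0, 0, 0, -1],
  [0.005, 0.004, -0.22, 0, 0, 0, -1],
  [0.005, 0.004, -0.26, 0, 0, 0, -1],
  [0.005, 0.004, -0.276, 0, 0, 0, -1],
  [0.005, 0.004, -0.28, 0, 0, 0, -1],
  [0.005, 0.004, -0.284, 0, 0, 0, -1],
  [0.005, 0.004, -0.288, 0, 0, 0, -1],
  [0.005, 0.004, -0.292, 0, 0, 0, -1],
  [0.005, 0.004, -0.292, 0, 0, 0, -1],
])

```text
time_s: 9.6
ee_pos: [427.0, 318.7, 57.4]
ee_rot: [180.0, 0.1, -178.5]
force: [1.2, -1.8, 4.4]
gripper_width: 0.8
gripper_force: 2.1
```

Request:
send_rows([
  [0, 0, -0.002, 0, 0, 0, -1],
  [0, 0, -0.004, 0, 0, 0, -1],
  [0, 0, -0.006, 0, 0, 0, -1],
  [0, 0, -0.006, 0, 0, 0, -1],
])

```text
time_s: 10.1
ee_pos: [427.1, 318.7, 56.1]
ee_rot: [180.0, 0.1, -178.5]
force: [-0.7, -4.2, 17.5]
gripper_width: 0.7
gripper_force: 8.7
```

17.5 N, well past the 5 N needed, means the button is bottomed out. Now I release it and clear away.

Request:
send_rows([
  [0, 0, 0.01, 0, 0, 0, -1],
  [0, 0, 0.03, 0, 0, 0, -1],
  [0, 0, 0.1, 0, 0, 0, -1],
  [0, 0, 0.2, 0, 0, 0, -1],
  [0, 0, 0.3, 0, 0, 0, -1],
  [0, 0, 0.3, 0, 0, 0, -1],
  [0, 0, 0.3, 0, 0, 0, -1],
])

```text
time_s: 10.98
ee_pos: [425.6, 318.4, 203.1]
ee_rot: [-180.0, -0.1, -178.5]
force: [-0.4, -0.5, -0.3]
gripper_width: 0.6
gripper_force: 0.0
```

```bash
python3 look.py 3 | grep -v old
```

```text
10.975 [425.55500095 318.39891403 203.0928693 ] [-0.39788981 -0.45226383 -0.26971077]
side new red [261.7 183. ] 36 [632.3   1.9 130. ]
side new red [275.5 249.5] 12 [547.9 229.4 130. ]
side new blue [223.2 200.8] 50 [716.3  83.8 130. ]
side new blue [271.5 214. ] 26 [581.7 114.4 130. ]
side new blue [262.1 225.6] 17 [596.3 157.5 130. ]
side new blue [283.5 227.4] 11 [542.9 156.  130. ]
side new brass [279.8 198.1] 70 [595.3 -35.9  45. ]
side new brass [287.7 245.3] 102 [540.2 137.6  45. ]
top new red [321.9 160.3] 16 [633.8  -4.7 130. ]
top new blue [285.8 174.5] 13 [581.4 112.6 130. ]
top new brass [329.  177.7] 22 [595.4 -32.   45. ]
top new brass [279.1 191.6] 15 [540.6 139.5  45. ]
```

```bash
python3 -c "
from workcell import env
print(env.job_done())"
```

```text
the job is handed in; nothing more can be done
None
```

The job is handed in at about 11 s: the red-capped tube's right lane is latched on its pin (about 49 mm out), the left lane is still at home, and the white console's green button was pressed to its stop (17.5 N) and released.

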